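# Slide the biscuit tin into its corner by the toaster

### The arm

A 6-joint arm with a two-finger parallel gripper is mounted at the origin on the work surface. World frame = base frame: x ahead of the robot, y to its left, z up, the work surface at z = 0. Lengths are in m, angles in rad, forces in N, time in s.
With the tool pointing down it reaches from about 0.325 to 1 m from the base axis. Payload 5.1 kg.
Tool frame: the origin (TCP) lies midway between the tips of the shut fingers; the grasp point (between the pads) lies 19 mm behind it; z points along the fingers, y is the line along which they close (so a half turn about z gives the same grasp; the last joint's range is limited). The gripper opens to 85 mm and grips with 20 to 120 N. Pads are 22 mm wide; open, the fingers measure 114 mm over their backs; the gripper's body (76 mm by 85 mm) begins 54 mm behind the grasp point. The pads swing forward as they close: fully open they stand 13 mm farther back than shut.
Start: joints at [-1.23, 0.124, 1.65, -0, 1.367, -0.083], TCP at [0.267, -0.592, 0.231] pointing down, gripper open.
Joint ranges: [-2.61, 2.61], [-1.02, 2.33], [0.03, 2.71], [-1.35, 4.49], [0.32, 2.68], [-2.91, 2.91]. Speed limits (rad/s): [2.57, 2.57, 3.14, 3.14, 3.14, 3.14].

### API

Orientations are given as [roll, pitch, yaw] about the fixed x, y, z axes, in that order (R = Rz(yaw) Ry(pitch) Rx(roll)).
In Python, from workcell import manip gives the robot as it stands.
- The arm moves only by the shell command python3 -m handwheel 'ROWS' [OPENING] [FORCE]. ROWS is JSON, a list of rows, each an object of numbers: "tx", "ty", "tz": the shift along the world's x, y, z each as a share of 0.1 m, from -1 to 1; "ax", "ay", "az": the turn, a rotation vector about the world's x, y, z each as a share of 2 rad, from -1 to 1. In form: [{"tx": .., "ty": .., "tz": .., "ax": .., "ay": .., "az": ..}, ...]. A call has 1 to 5 rows; each row shifts and turns the commanded pose from where the row before left it; what a row does not reach is not made up. A row lasts 1/8 s, in which the tool goes at most 62.5 mm and 10.7 degrees, less where a joint would pass 70% of its speed; a pose out of reach is approached as far as the arm can. A call with a number of a shift or a turn outside -1 to 1 is refused whole. A call with a gripper value outside its range is refused whole. OPENING is the finger opening in mm, from 0 to 85.4, set as the call begins (- or left out, the last holds). The fingers move at their own pace and stop on an object; FORCE is the grip in N (left out, the last holds). Time passes only in rows, so rows that do not move let the fingers close. It gives the time, the measured TCP pose, the force, the opening and the grip force at its end, in the units of the state.
- manip.get_obs(): the state, without advancing time (a new reading comes with each control period).
- manip.capture(name): name is "scene" or "side" or "wrist"; returns the picture (480x640x3 uint8, red, green, blue); there is no depth.
- manip.camera_params(name): a dict with "K" (3x3 intrinsics, pixels), "R" (3x3) and "t" (3): a world point X has camera coordinates R X + t; the wrist camera has in their place "tool_from_camera" (4x4, takes a point from camera to tool coordinates, whose origin is the TCP and whose axes are the flange's). Camera axes: x right, y down, z forward; pixel columns grow to the right and rows downward; lengths in m; the calibration is good to about 2 mm. A picture is of the moment at which its call begins: read the wrist's pose just before it. camera_params takes no time and is no camera call.
- manip.job_done(): hands the job in; it is judged then, once.
The state is a dict: "time": time; "qpos": joint angles; "joint_velocities": joint speeds; "effort": joint torques, N m; "tcp_pos": TCP position; "orientation": TCP orientation; "wrist_force": force on the tool from outside, world axes, zero at the start; "moment": the same for the moment, N m; "grip_width": finger opening in m; "gripper_force": force on a finger pad.
Only numpy, scipy, OpenCV 4.12 (cv2) and the standard library are available. Lean on these libraries where they do the work, as an engineer would, in place of code of your own. Each camera call takes 0.05 s, during which the arm holds its last target. There are 200 camera calls.

### The job

Push the rectangular biscuit tin along the worktop with your fingers, never picking it up or tipping it, until its long side sits flush against the wooden rail at the back of the worktop and its end touches the end of the toaster. Leave the mugs and the jar where they are.

Things in the scene. Friction and masses are not known exactly. Their poses are not given: they have to be found in the camera images.
- tin: Closed rectangular biscuit tin of plain bare metal, lid shut tight and part of it, loose on the worktop in front of the rail: 100 mm deep (its own x) by 130 mm long (its own y) by 48 mm tall, 0.3 to 0.65 kg. Origin at the centre of its underside. It stands up to 0.4 rad askew to the rail, with its +x broadly towards the rail. Too wide to be gripped.
- rail: Low wooden rail fixed to the worktop along its back: 18 mm thick (x), 1000 mm long (y), 30 mm tall. Origin at the centre of its underside; its own x points straight away from the robot's side, so the face that the tin is pushed against lies at its own x = -9 mm. It is set up to 0.1 rad askew. Immovable.
- toaster: Two-slot toaster with bare steel ends, standing just in front of the rail, square to it, to the left or to the right of the tin (it changes places with the kettle): 170 mm deep (its own x) by 270 mm long (its own y, parallel to the rail) by 190 mm tall. Origin at the centre of its underside; its flat ends lie at its own y = +135 and -135 mm, and the tin belongs at the end that faces it. Lever and dials face the robot and are no part of the job. Immovable.
- kettle: Round cordless kettle, 160 mm across and 235 mm tall, in front of the rail on the other side of the tin from the toaster; its handle reaches 130 mm from its axis, over the rail. Origin at the centre of its underside. Immovable.
- mug1: Mug, 80 mm across, 95 mm tall, handle sticking out about 35 mm along its own +y. Origin at the centre of its underside. Stands in front of the toaster or the kettle. Leave alone.
- mug2: Second mug, the same. Stands further to the left. Leave alone.
- jar: Glass jar with a steel lid, 76 mm across, 110 mm tall. Origin at the centre of its underside. Stands in front of the kettle or the toaster. Leave alone.
Things that resemble listed ones, but are neither listed nor needed, are in the scene too. Leave any orange or red look-alike of the tin alone.

How it is judged:
At the end, for the whole second after the job is handed in: The tin stands flat on the worktop and at rest, its long side within 7 mm of the rail's face and within 0.06 rad of parallel to it, and its end within 7 mm of the toaster's end (x of tin in the frame of rail between -0.066 and -0.05 m and angle between the x axis of tin and the x axis of rail, either way round below 0.06 rad and y of tin in the frame of toaster between -0.207 and 0.207 m and height (world z) of tin below 0.005 m and angle between tin's own z axis and vertical below 0.05 rad and linear speed of tin below 0.01 m/s); the robot touches nothing.
It fails at once if the tin is lifted off the worktop (10 mm) or tipped (0.2 rad) (height (world z) of tin above 0.01 m or angle between tin's own z axis and vertical above 0.2 rad).
It fails at once if a mug or the jar is moved by more than 20 mm (distance of any of mug1, mug2, jar from where it was at the start of the episode above 0.02 m).
It also fails if it takes over 51 s, if anything falls off the work surface, if the arm or the gripper's body presses on something with over 40 N, if the wrist force passes 120 N, or if a joint passes its speed limit or range.

## Working session

There is one attempt and no reset: what is moved stays moved. The work goes in short steps, Python scripts to look and compute and a shell command to move; the robot and the scene stay as the last step left them, time stands still between calls to the robot, and variables do not carry over. Pictures are saved under pics/ and viewed, at most 10 in all, crops included, and the job is handed in when it is done.

```bash
mkdir -p pics; ls
python3 - <<'E'
from workcell import manip
import cv2,numpy as np
np.set_printoptions(precision=4,suppress=True)
for n in("scene","side"):
    im=manip.capture(n);cv2.imwrite(f"pics/{n}0.png",im[:,:,::-1])
    p=manip.camera_params(n);print(n,p["K"].tolist(),p["R"].round(4).tolist(),p["t"], "cam at",-p["R"].T@p["t"])
print(manip.get_obs())
E
```

```text
pics
scene [[528.5941379503975, 0.0, 310.2098382798175], [0.0, 528.5941379503975, 231.50174198969015], [0.0, 0.0, 1.0]] [[-0.3593, 0.9332, -0.0075], [0.858, 0.3272, -0.396], [-0.3671, -0.1487, -0.9182]] [ 0.1436 -0.4223  1.622 ] cam at [1.0094 0.2453 1.3232]
side [[575.0494176780622, 0.0, 326.26809065014004], [0.0, 575.0494176780622, 231.07578428378346], [0.0, 0.0, 1.0]] [[-0.184, 0.9828, -0.0135], [0.8622, 0.1548, -0.4824], [-0.472, -0.1004, -0.8759]] [ 0.0554 -0.413   1.6999] cam at [1.1686 0.1802 1.2903]
{'time': 0.1, 'qpos': array([-1.2297,  0.1244,  1.6515, -0.    ,  1.3675, -0.0826]), 'joint_velocities': array([ 0.0015, -0.0007, -0.0032,  0.0012,  0.0011,  0.0006]), 'effort': array([  0.0002, -42.493 , -36.6656,  -0.0002,   0.0039,  -0.    ]), 'tcp_pos': array([ 0.267 , -0.592 ,  0.2302]), 'orientation': array([-3.1397, -0.0001,  0.4237]), 'wrist_force': array([ 0.075 , -0.5431, -0.1325]), 'moment': array([-0.0053,  0.0501, -0.0204]), 'gripper_force': 0.0, 'grip_width': 0.08568723009519515}
```

View pics/scene0.png

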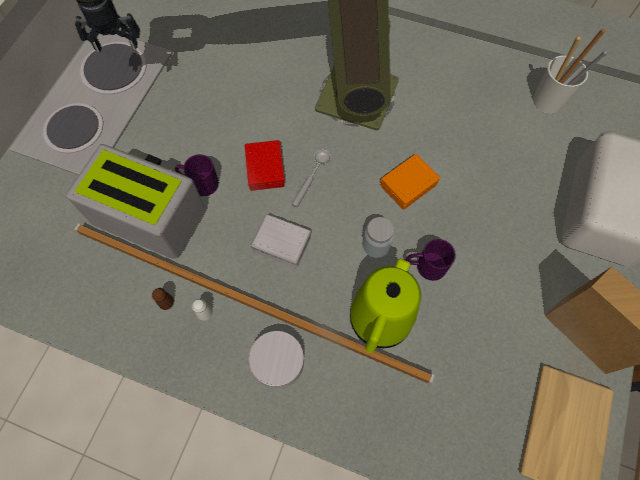

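View pics/side0.png

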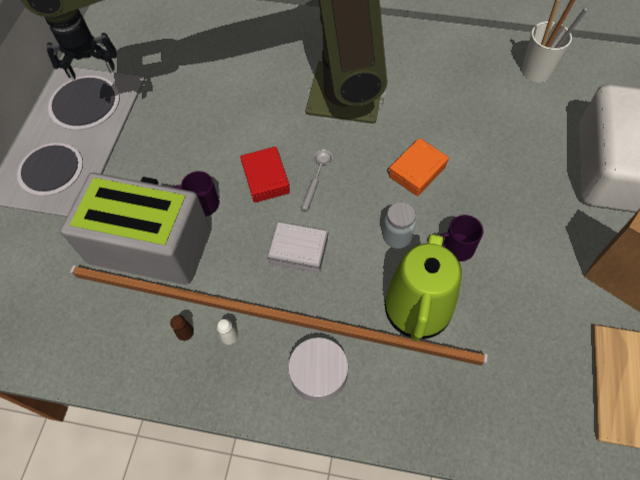

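The scene shows three boxes. The candidates for the tin are red at (265,165), orange at (410,181) and plain grey metal at (282,239); there's also a round grey tin at (276,358) behind the rail. I choose the grey one at (282,239), since red and orange are decoys. The toaster is at (135,200), on the −y side, and the kettle is on +y.

```bash
cat > h.py <<'E'
import cv2,numpy as np
from workcell import manip
np.set_printoptions(precision=4,suppress=True)
def ray(n,uv,z):
    p=manip.camera_params(n);R,t=p["R"],p["t"];c=-R.T@t
    uv=np.atleast_2d(uv).astype(float)
    d=np.c_[uv,np.ones(len(uv))]@np.linalg.inv(p["K"]).T@R
    return (c+d*((z-c[2])/d[:,2])[:,None])[:,:2]
def proj(n,X):
    p=manip.camera_params(n);x=(p["R"]@np.asarray(X,float).T).T+p["t"];x=x@p["K"].T
    return x[:,:2]/x[:,2:]
E
python3 - <<'E'
from h import *
for n in("scene","side"):
    im=cv2.imread(f"pics/{n}0.png")
    hsv=cv2.cvtColor(im,cv2.COLOR_BGR2HSV)
    # rail
    m=cv2.inRange(hsv,(5,90,60),(20,255,255));
    k,l,s,c=cv2.connectedComponentsWithStats(m)
    for i in range(1,k):
        if s[i,4]>800: print(n,"orange-brown",s[i])
    # tin: bright top
    x0,y0=(235,200) if n=="scene" else (255,210)
    g=cv2.cvtColor(im,cv2.COLOR_BGR2GRAY)[y0:y0+75,x0:x0+90]
    print("gray",g[38,45],g[5,5])
a=cv2.imread("pics/scene0.png")[140:300,60:340];b=cv2.imread("pics/side0.png")[170:330,60:340]
cv2.imwrite("pics/crop.png",np.vstack([cv2.resize(v,None,fx=1.85,fy=1.85,interpolation=cv2.INTER_CUBIC) for v in(a,b)]))
E
```

```text
scene orange-brown [ 380  154   61   56 1918]
scene orange-brown [  77  225  354  158 3442]
scene orange-brown [ 545  267   95  107 6391]
scene orange-brown [ 520  365   93  115 8116]
gray 158 122
side orange-brown [ 388  138   61   59 2031]
side orange-brown [ 584  209   56  103 2786]
side orange-brown [  73  267  411   98 4622]
side orange-brown [ 593  325   47  124 5159]
gray 183 124
```

View pics/crop.png

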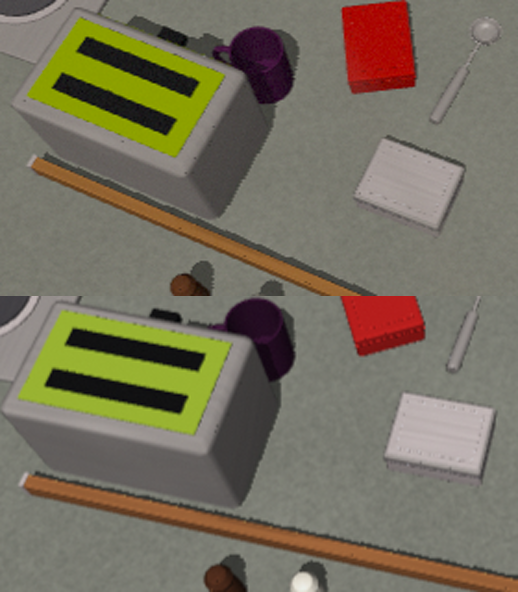

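The crop confirms the grey metal tin, with its top around (282,236) in scene and (298,245) in side. The toaster's end face lies near (195,225) in scene.

```bash
cat > meas.py <<'E'
from h import *
def rect(n,pts,z):
    c,s,a=cv2.minAreaRect((ray(n,pts,z)*1000).astype(np.float32)); return np.array(c),s,a
def comp(m,at):
    m=cv2.morphologyEx(m,cv2.MORPH_OPEN,np.ones((3,3)));m=cv2.morphologyEx(m,cv2.MORPH_CLOSE,np.ones((5,5)))
    k,l,s,c=cv2.connectedComponentsWithStats(m); m=(l==l[at[1],at[0]]).astype(np.uint8)
    return max(cv2.findContours(m,0,1)[0],key=cv2.contourArea)[:,0]
if __name__=="__main__":
  for n,tp,gp in(("scene",(282,236),(108,180)),("side",(298,243),(110,222))):
    im=cv2.imread(f"pics/{n}0.png");hsv=cv2.cvtColor(im,cv2.COLOR_BGR2HSV)
    g=cv2.GaussianBlur(cv2.cvtColor(im,cv2.COLOR_BGR2GRAY),(3,3),0)
    w=g[tp[1]-50:tp[1]+50,tp[0]-50:tp[0]+50]
    for th in (135,145,155):
        try: print(n,"tin",th,rect(n,comp(((g>th)*255).astype(np.uint8),tp),.048))
        except Exception as e: print(e)
    green=cv2.inRange(hsv,(25,100,60),(45,255,255)); green[:, 250:]=0
    print("panel",rect(n,cv2.findNonZero(green)[:,0],.19))
    m=cv2.inRange(hsv,(5,90,60),(20,255,255))
    k,l,s,c=cv2.connectedComponentsWithStats(m)
    i=[i for i in range(1,k) if s[i,2]>300][0]
    cols=np.arange(s[i,0]+8,s[i,0]+s[i,2]-70)
    if n=="scene": cols=cols[cols<345]
    else: cols=cols[cols<385]
    p=ray(n,[(u,np.flatnonzero(l[:,u]==i)[0]-.5) for u in cols],.03)
    A=np.polyfit(p[:,1],p[:,0],1); r=p[:,0]-np.polyval(A,p[:,1]);k=abs(r)<.004
    A=np.polyfit(p[k,1],p[k,0],1);print("rail face x=%.4f*y+%.4f"%tuple(A),"angle",-np.arctan(A[0]),r.std())
E
python3 meas.py
```

```text
scene tin 135 (array([544.3966, -27.3326]), (124.61869812011719, 95.65087127685547), 88.67545318603516)
scene tin 145 (array([543.9137, -26.9628]), (121.25045776367188, 93.61376953125), 88.43282318115234)
scene tin 155 (array([543.6317, -27.4314]), (118.1396484375, 89.46096801757812), 88.69049835205078)
panel (array([ 593.0478, -396.6181]), (226.2249298095703, 146.84901428222656), 87.58789825439453)
rail face x=0.0418*y+0.7162 angle -0.041736881366386376 0.000707362669097098
side tin 135 (array([544.3884, -25.8518]), (125.69896697998047, 99.0914535522461), 88.46110534667969)
side tin 145 (array([544.4602, -25.8106]), (124.34630584716797, 96.71437072753906), 88.46680450439453)
side tin 155 (array([544.2347, -25.6317]), (122.405517578125, 94.48799133300781), 88.6729736328125)
panel (array([ 600.7229, -394.5916]), (225.69544982910156, 130.83834838867188), 87.5949478149414)
rail face x=0.0424*y+0.7156 angle -0.042339478799046294 0.0007138362056038673
```

Run:
```python
from h import *
q=lambda n,uv,z:print(n,uv,z,ray(n,uv,z)[0])
q("scene",(177.8,257),0);q("side",(189.7,283.5),0)
print("red corners");[q("scene",p,z) for p,z in (((250,189),0),((285,186),0),((282,141),.03),((246,143),.03))]
print("spoon");q("scene",(322,157),.01);q("scene",(295,205),.005)
print("jar base");q("scene",(379,252),0);q("side",(399,243),0)
print("kettle base");q("scene",(380,348),0);q("side",(420,336),0);q("scene",(351,322),0.02)
print("mug1 top");q("scene",(200,162),.095);q("side",(201,181),.095)
```

```text
scene (177.8, 257) 0 [ 0.6759 -0.2733]
side (189.7, 283.5) 0 [ 0.6763 -0.2699]
red corners
scene (250, 189) 0 [ 0.4189 -0.175 ]
scene (285, 186) 0 [ 0.3748 -0.0861]
scene (282, 141) 0.03 [ 0.2565 -0.1419]
scene (246, 143) 0.03 [ 0.2995 -0.2361]
spoon
scene (322, 157) 0.01 [ 0.2542 -0.0195]
scene (295, 205) 0.005 [ 0.4226 -0.0364]
jar base
scene (379, 252) 0 [0.4705 0.2247]
side (399, 243) 0 [0.4746 0.2196]
kettle base
scene (380, 348) 0 [0.713  0.3066]
side (420, 336) 0 [0.7082 0.2978]
scene (351, 322) 0.02 [0.6819 0.218 ]
mug1 top
scene (200, 162) 0.095 [ 0.434  -0.3034]
side (201, 181) 0.095 [ 0.4393 -0.2917]
```

```bash
python3 -m handwheel '[{"tx":0.15,"ty":0.46,"az":-0.046},{"tx":0.15,"ty":0.46,"az":-0.046},{"tx":0.15,"ty":0.46,"az":-0.046},{"tx":0.15,"ty":0.46,"az":-0.046},{"tx":0.15,"ty":0.46,"az":-0.046}]' 85
python3 -m handwheel '[{"tx":0.15,"ty":0.46},{"tx":0.15,"ty":0.46},{"tx":0.15,"ty":0.46},{"tx":0.15,"ty":0.46},{"tx":0.15,"ty":0.46}]'
python3 -m handwheel '[{"tx":0.15,"ty":0.46},{"tx":0.1,"ty":0.46},{},{}]'
```

```text
invalid input
invalid input
invalid input
```

```bash
python3 -m handwheel '[{"tx":0.15,"ty":0.46,"tz":0,"ax":0,"ay":0,"az":-0.046},{"tx":0.15,"ty":0.46,"tz":0,"ax":0,"ay":0,"az":-0.046},{"tx":0.15,"ty":0.46,"tz":0,"ax":0,"ay":0,"az":-0.046},{"tx":0.15,"ty":0.46,"tz":0,"ax":0,"ay":0,"az":-0.046},{"tx":0.15,"ty":0.46,"tz":0,"ax":0,"ay":0,"az":-0.046}]' 85
```

```text
time: 0.72
tcp_pos: [0.3424, -0.3607, 0.2308]
orientation: [-3.141, 0.0, -0.04]
wrist_force: [0.5, -0.3, -0.5]
grip_width: 0.085
gripper_force: 0.0
```

```bash
python3 -m handwheel '[{"tx":0.15,"ty":0.48,"tz":0,"ax":0,"ay":0,"az":0},{"tx":0.15,"ty":0.48,"tz":0,"ax":0,"ay":0,"az":0},{"tx":0.15,"ty":0.48,"tz":0,"ax":0,"ay":0,"az":0},{"tx":0.15,"ty":0.48,"tz":0,"ax":0,"ay":0,"az":0},{"tx":0.15,"ty":0.48,"tz":0,"ax":0,"ay":0,"az":0}]'
python3 -m handwheel '[{"tx":0.15,"ty":0.48,"tz":0,"ax":0,"ay":0,"az":0},{"tx":0.15,"ty":0.48,"tz":0,"ax":0,"ay":0,"az":0},{"tx":0,"ty":0,"tz":-0.5,"ax":0,"ay":0,"az":0},{"tx":0,"ty":0,"tz":-0.5,"ax":0,"ay":0,"az":0},{"tx":0,"ty":0,"tz":-0.3,"ax":0,"ay":0,"az":0}]'
python3 - <<'E'
from h import *
cv2.imwrite("pics/side1.png",manip.capture("side")[:,:,::-1])
E
```

```text
time: 1.35
tcp_pos: [0.4172, -0.1208, 0.231]
orientation: [-3.142, 0.0, -0.036]
wrist_force: [0.1, -0.4, 0.2]
grip_width: 0.0848
gripper_force: 0.0
time: 1.98
tcp_pos: [0.4453, -0.0258, 0.0981]
orientation: [-3.141, 0.004, -0.035]
wrist_force: [0.1, -0.0, -0.2]
grip_width: 0.0849
gripper_force: 0.0
```

View pics/side1.png

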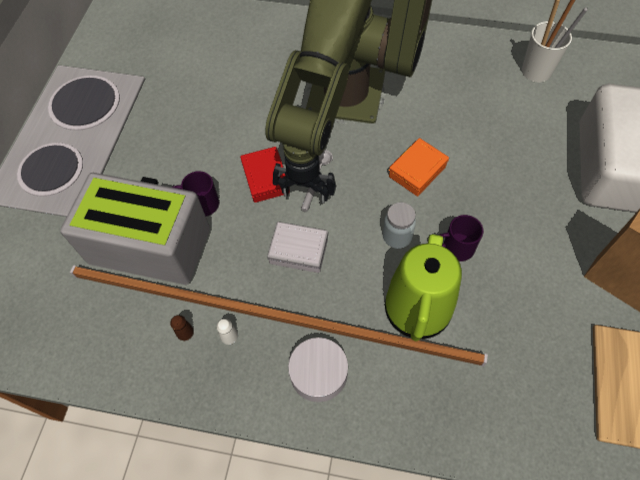

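The side view shows the open fingers at (277–332,185), centred behind the tin at (298,245) and clear of the red box.

```bash
python3 -m handwheel '[{"tx":0.1,"ty":0,"tz":-0.4,"ax":0,"ay":0,"az":0},{"tx":0,"ty":0,"tz":-0.4,"ax":0,"ay":0,"az":0},{"tx":0.1,"ty":0,"tz":-0.06,"ax":0,"ay":0,"az":0},{"tx":0.1,"ty":0,"tz":0,"ax":0,"ay":0,"az":0},{"tx":0.1,"ty":0,"tz":0,"ax":0,"ay":0,"az":0}]'
python3 -m handwheel '[{"tx":0.1,"ty":0,"tz":0,"ax":0,"ay":0,"az":0},{"tx":0.1,"ty":0,"tz":0,"ax":0,"ay":0,"az":0},{"tx":0.1,"ty":0,"tz":0,"ax":0,"ay":0,"az":0},{"tx":0.1,"ty":0,"tz":0,"ax":0,"ay":0,"az":0}]'
```

```text
time: 2.65
tcp_pos: [0.4889, -0.0267, 0.017]
orientation: [3.141, -0.001, -0.036]
wrist_force: [-1.8, 0.1, -1.5]
grip_width: 0.0847
gripper_force: 1.1
time: 3.15
tcp_pos: [0.5278, -0.0266, 0.0169]
orientation: [3.141, 0.001, -0.036]
wrist_force: [-7.8, 0.1, 5.0]
grip_width: 0.0852
gripper_force: 3.7
```

```bash
python3 -m handwheel '[{"tx":0.1,"ty":0,"tz":0,"ax":0,"ay":0,"az":0},{"tx":0.1,"ty":0,"tz":0,"ax":0,"ay":0,"az":0},{"tx":0.1,"ty":0,"tz":0,"ax":0,"ay":0,"az":0},{"tx":0.1,"ty":0,"tz":0,"ax":0,"ay":0,"az":0},{"tx":0.1,"ty":0,"tz":0,"ax":0,"ay":0,"az":0}]'
python3 -m handwheel '[{"tx":0.05,"ty":0,"tz":0,"ax":0,"ay":0,"az":0},{"tx":0.05,"ty":0,"tz":0,"ax":0,"ay":0,"az":0},{"tx":0.03,"ty":0,"tz":0,"ax":0,"ay":0,"az":0}]'
python3 - <<'E'
from h import *
im=np.ascontiguousarray(manip.capture("side")[:,:,::-1]);cv2.imwrite("pics/side2f.png",im)
im2=np.ascontiguousarray(manip.capture("scene")[:,:,::-1]);cv2.imwrite("pics/scene2f.png",im2)
cv2.imwrite("pics/two2.png",np.vstack([cv2.resize(im[190:350,180:440],None,fx=1.8,fy=1.8),cv2.resize(im2[180:340,150:410],None,fx=1.8,fy=1.8)]))
E
```

```text
time: 3.78
tcp_pos: [0.5779, -0.0266, 0.0169]
orientation: [3.141, 0.001, -0.036]
wrist_force: [-6.5, 0.2, 5.4]
grip_width: 0.0846
gripper_force: 3.3
time: 4.15
tcp_pos: [0.5904, -0.0265, 0.0167]
orientation: [3.141, 0.001, -0.036]
wrist_force: [-8.6, 0.7, 6.2]
grip_width: 0.0852
gripper_force: 4.1
```

View pics/two2.png

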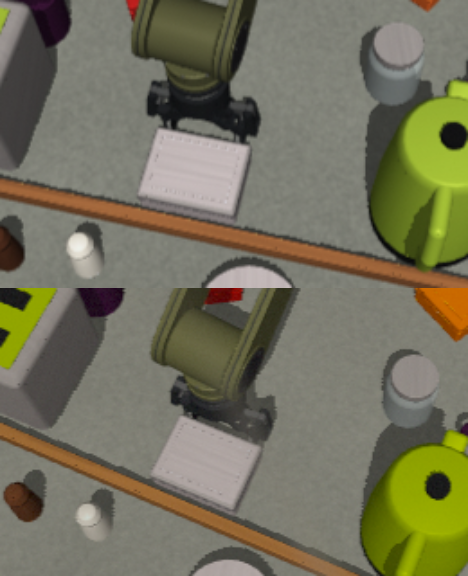

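The tin (crop 195,170 / 205,463) is being pushed squarely and is nearly at the rail. I'll measure the gap.

```bash
cat > tin.py <<'E'
import sys
from meas import *
def tin(tag,x,y,new=True):
    for n in("scene","side"):
        im=manip.capture(n)[:,:,::-1] if new else cv2.imread(f"pics/{n}{tag}.png")
        g=cv2.GaussianBlur(cv2.cvtColor(np.ascontiguousarray(im),cv2.COLOR_BGR2GRAY),(3,3),0)
        p=proj(n,[[x,y,.048]])[0].astype(int)
        th=145 if n=="side" else 135
        c,s,a=rect(n,comp(((g>th)*255).astype(np.uint8),p),.048)
        yaw=(a-90 if s[0]>s[1] else a) ; yaw=(yaw+45)%90-45
        b=.7159+.042*c[1]/1000
        print(n,c.round(1),np.round(s,1),"yaw",round(np.radians(yaw),3),"gap to rail mm",round((b*1000-c[0]-50*np.cos(.042)),1))
if __name__=="__main__": tin(sys.argv[1],float(sys.argv[2]),float(sys.argv[3]),len(sys.argv)<5)
E
python3 tin.py 2f .652 -.026 old
```

```text
scene [655.6 -27.8] [126.3  96.5] yaw -0.041 gap to rail mm 9.2
side [655.5 -26.2] [125.2  96.6] yaw -0.037 gap to rail mm 9.4
```

```bash
python3 -m handwheel '[{"tx":0.03,"ty":0,"tz":0,"ax":0,"ay":0,"az":0},{"tx":0.03,"ty":0,"tz":0,"ax":0,"ay":0,"az":0}]'
python3 -m handwheel '[{"tx":0.02,"ty":0,"tz":0,"ax":0,"ay":0,"az":0},{"tx":0.01,"ty":0,"tz":0,"ax":0,"ay":0,"az":0}]'
```

```text
time: 4.5
tcp_pos: [0.5962, -0.0265, 0.0166]
orientation: [3.141, 0.001, -0.036]
wrist_force: [-7.1, 0.4, 6.3]
grip_width: 0.0852
gripper_force: 3.6
time: 4.75
tcp_pos: [0.5992, -0.0266, 0.0166]
orientation: [3.141, 0.001, -0.036]
wrist_force: [-7.3, -0.7, 6.1]
grip_width: 0.0848
gripper_force: 3.7
```

```bash
python3 -m handwheel '[{"tx":0.01,"ty":0,"tz":0,"ax":0,"ay":0,"az":0}]'; python3 -m handwheel '[{"tx":0.01,"ty":0,"tz":0,"ax":0,"ay":0,"az":0}]'; python3 tin.py x .662 -.026
```

```text
time: 4.88
tcp_pos: [0.6002, -0.0266, 0.0166]
orientation: [3.141, 0.001, -0.036]
wrist_force: [-7.8, -1.0, 5.6]
grip_width: 0.0852
gripper_force: 3.6
time: 5.0
tcp_pos: [0.6011, -0.0265, 0.0166]
orientation: [3.141, 0.001, -0.036]
wrist_force: [-8.0, 0.2, 6.3]
grip_width: 0.0851
gripper_force: 3.6
scene [666.1 -27.5] [125.3  96.6] yaw -0.032 gap to rail mm -1.3
side [666.4 -26.1] [125.3  96.9] yaw -0.036 gap to rail mm -1.5
```

```bash
for i in 1; do python3 -m handwheel '[{"tx":0.015,"ty":0,"tz":0,"ax":0,"ay":0,"az":0}]'; done;  python3 -m handwheel '[{"tx":0.015,"ty":0,"tz":0,"ax":0,"ay":0,"az":0}]'
```

```text
time: 5.22
tcp_pos: [0.6015, -0.0265, 0.0165]
orientation: [3.141, 0.005, -0.036]
wrist_force: [-15.3, -1.3, 11.8]
grip_width: 0.0849
gripper_force: 7.3
time: 5.35
tcp_pos: [0.6015, -0.0265, 0.0165]
orientation: [3.141, 0.009, -0.036]
wrist_force: [-20.9, -0.3, 17.6]
grip_width: 0.085
gripper_force: 10.4
```

Contact with the rail is confirmed: force rose and motion stopped. Next I back off, rise, turn a quarter and narrow the opening for the push along the rail.

```bash
python3 -m handwheel '[{"tx":-0.3,"ty":0,"tz":0,"ax":0,"ay":0,"az":0},{"tx":-0.1,"ty":0.1,"tz":0.4,"ax":0,"ay":0,"az":0},{"tx":0,"ty":0.1,"tz":0.5,"ax":0,"ay":0,"az":0.087},{"tx":0.1,"ty":0.1,"tz":0.3,"ax":0,"ay":0,"az":0.087},{"tx":0.1,"ty":0.1,"tz":0,"ax":0,"ay":0,"az":0.087}]' 
python3 -m handwheel '[{"tx":0.1,"ty":0.2,"tz":0,"ax":0,"ay":0,"az":0.087},{"tx":0.1,"ty":0.2,"tz":0,"ax":0,"ay":0,"az":0.087},{"tx":0.2,"ty":0.2,"tz":0,"ax":0,"ay":0,"az":0.087},{"tx":0.2,"ty":0.2,"tz":0,"ax":0,"ay":0,"az":0.087},{"tx":0.2,"ty":0,"tz":0,"ax":0,"ay":0,"az":0.087}]' 45
python3 -m handwheel '[{"tx":0.05,"ty":0,"tz":0,"ax":0,"ay":0,"az":0.087},{"tx":0,"ty":0,"tz":0,"ax":0,"ay":0,"az":0}]'
python3 - <<'E'
from h import *
cv2.imwrite("pics/side3.png",manip.capture("side")[:,:,::-1])
E
python3 tin.py x .666 -.026
```

```text
time: 5.98
tcp_pos: [0.5883, 0.0137, 0.1413]
orientation: [3.136, -0.01, 0.492]
wrist_force: [-0.2, -0.7, 0.6]
grip_width: 0.0849
gripper_force: 0.0
time: 6.6
tcp_pos: [0.6662, 0.0952, 0.1368]
orientation: [3.138, -0.001, 1.363]
wrist_force: [0.7, -0.7, -0.1]
grip_width: 0.0446
gripper_force: 0.0
time: 6.85
tcp_pos: [0.6706, 0.0937, 0.1364]
orientation: [3.139, -0.0, 1.528]
wrist_force: [0.1, 0.6, -1.1]
grip_width: 0.045
gripper_force: 0.0
scene [666.3 -27.6] [125.1  96.1] yaw -0.032 gap to rail mm -1.5
side [666.7 -26.1] [125.3  96.5] yaw -0.036 gap to rail mm -1.8
```

View pics/side3.png

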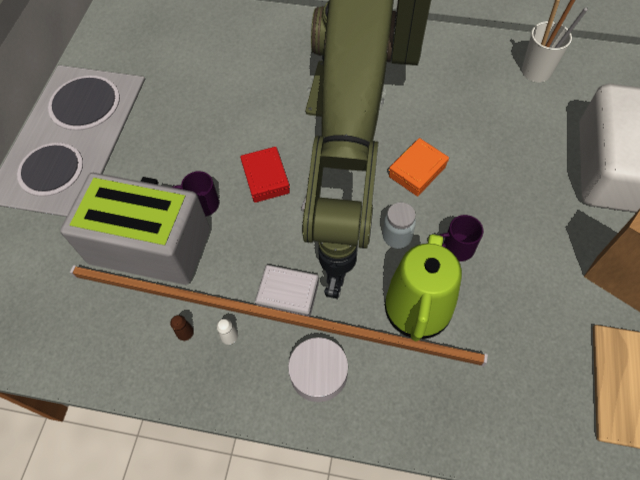

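The tin is at (287,289) against the rail, the gripper at (335,285) is clear on its kettle side, and the mugs and jar are undisturbed. Next: descend and push towards −y.

```bash
python3 -m handwheel '[{"tx":0,"ty":0,"tz":-0.5,"ax":0,"ay":0,"az":0},{"tx":-0.01,"ty":0,"tz":-0.5,"ax":0,"ay":0,"az":0},{"tx":0,"ty":0,"tz":-0.2,"ax":0,"ay":0,"az":0},{"tx":-0.006,"ty":-0.15,"tz":0,"ax":0,"ay":0,"az":0},{"tx":-0.006,"ty":-0.15,"tz":0,"ax":0,"ay":0,"az":0}]'
python3 -m handwheel '[{"tx":-0.004,"ty":-0.1,"tz":0,"ax":0,"ay":0,"az":0},{"tx":-0.004,"ty":-0.1,"tz":0,"ax":0,"ay":0,"az":0},{"tx":-0.004,"ty":-0.1,"tz":0,"ax":0,"ay":0,"az":0}]'
```

```text
time: 7.62
tcp_pos: [0.6689, 0.0624, 0.018]
orientation: [3.137, 0.0, 1.53]
wrist_force: [0.1, 0.4, 0.1]
grip_width: 0.045
gripper_force: 0.0
time: 8.0
tcp_pos: [0.6674, 0.0342, 0.0176]
orientation: [3.138, -0.003, 1.529]
wrist_force: [-0.1, 5.6, 4.6]
grip_width: 0.0451
gripper_force: 3.2
```

```bash
python3 -m handwheel '[{"tx":-0.004,"ty":-0.1,"tz":0,"ax":0,"ay":0,"az":0},{"tx":-0.004,"ty":-0.1,"tz":0,"ax":0,"ay":0,"az":0},{"tx":-0.004,"ty":-0.1,"tz":0,"ax":0,"ay":0,"az":0},{"tx":-0.004,"ty":-0.1,"tz":0,"ax":0,"ay":0,"az":0},{"tx":-0.004,"ty":-0.1,"tz":0,"ax":0,"ay":0,"az":0}]'
python3 -m handwheel '[{"tx":-0.004,"ty":-0.1,"tz":0,"ax":0,"ay":0,"az":0},{"tx":-0.004,"ty":-0.1,"tz":0,"ax":0,"ay":0,"az":0},{"tx":-0.004,"ty":-0.1,"tz":0,"ax":0,"ay":0,"az":0},{"tx":-0.004,"ty":-0.1,"tz":0,"ax":0,"ay":0,"az":0},{"tx":-0.004,"ty":-0.1,"tz":0,"ax":0,"ay":0,"az":0}]'
python3 tin.py x .66 -.14
```

```text
time: 8.62
tcp_pos: [0.6655, -0.0155, 0.0176]
orientation: [3.138, -0.003, 1.529]
wrist_force: [-0.4, 5.9, 4.8]
grip_width: 0.0451
gripper_force: 3.3
time: 9.25
tcp_pos: [0.6635, -0.0656, 0.0176]
orientation: [3.138, -0.002, 1.53]
wrist_force: [0.1, 6.7, 4.8]
grip_width: 0.045
gripper_force: 3.4
scene [ 668.6 -149. ] [111.2  81.3] yaw -0.044 gap to rail mm -9.0
side [ 661.4 -147.5] [111.3  96.7] yaw -0.047 gap to rail mm -1.7
```

```bash
python3 -m handwheel '[{"tx":-0.004,"ty":-0.1,"tz":0,"ax":0,"ay":0,"az":0},{"tx":-0.004,"ty":-0.1,"tz":0,"ax":0,"ay":0,"az":0},{"tx":-0.004,"ty":-0.1,"tz":0,"ax":0,"ay":0,"az":0},{"tx":-0.004,"ty":-0.1,"tz":0,"ax":0,"ay":0,"az":0},{"tx":-0.002,"ty":-0.05,"tz":0,"ax":0,"ay":0,"az":0}]'
python3 -m handwheel '[{"tx":-0.001,"ty":-0.03,"tz":0,"ax":0,"ay":0,"az":0},{"tx":-0.001,"ty":-0.02,"tz":0,"ax":0,"ay":0,"az":0}]'
python3 -m handwheel '[{"tx":-0.001,"ty":-0.02,"tz":0,"ax":0,"ay":0,"az":0},{"tx":-0.001,"ty":-0.02,"tz":0,"ax":0,"ay":0,"az":0}]'
```

```text
time: 9.98
tcp_pos: [0.6611, -0.1106, 0.0169]
orientation: [3.139, -0.002, 1.529]
wrist_force: [1.1, 7.4, 6.2]
grip_width: 0.0451
gripper_force: 3.7
time: 10.22
tcp_pos: [0.6609, -0.1152, 0.0169]
orientation: [3.14, -0.002, 1.53]
wrist_force: [-1.0, 6.5, 6.0]
grip_width: 0.0449
gripper_force: 3.7
time: 10.48
tcp_pos: [0.6607, -0.1191, 0.0169]
orientation: [3.14, -0.002, 1.53]
wrist_force: [1.1, 6.9, 6.8]
grip_width: 0.045
gripper_force: 3.7
```

```bash
python3 -m handwheel '[{"tx":-0.001,"ty":-0.02,"tz":0,"ax":0,"ay":0,"az":0},{"tx":-0.001,"ty":-0.02,"tz":0,"ax":0,"ay":0,"az":0}]'; python3 -m handwheel '[{"tx":-0.001,"ty":-0.02,"tz":0,"ax":0,"ay":0,"az":0},{"tx":-0.001,"ty":-0.02,"tz":0,"ax":0,"ay":0,"az":0}]'
python3 -m handwheel '[{"tx":-0.001,"ty":-0.015,"tz":0,"ax":0,"ay":0,"az":0}]'
python3 -m handwheel '[{"tx":-0.001,"ty":-0.015,"tz":0,"ax":0,"ay":0,"az":0}]'
```

```text
time: 10.72
tcp_pos: [0.6605, -0.1226, 0.0169]
orientation: [3.14, -0.003, 1.529]
wrist_force: [1.8, 12.9, 7.1]
grip_width: 0.0446
gripper_force: 6.5
time: 10.98
tcp_pos: [0.6606, -0.1226, 0.0169]
orientation: [3.14, -0.01, 1.529]
wrist_force: [2.4, 25.6, 9.0]
grip_width: 0.0446
gripper_force: 13.0
time: 11.1
tcp_pos: [0.6606, -0.1226, 0.017]
orientation: [3.14, -0.012, 1.529]
wrist_force: [3.0, 29.7, 9.5]
grip_width: 0.045
gripper_force: 14.8
time: 11.22
tcp_pos: [0.6607, -0.1226, 0.017]
orientation: [3.14, -0.015, 1.529]
wrist_force: [2.9, 35.0, 10.6]
grip_width: 0.0451
gripper_force: 17.2
```

Contact with the toaster: motion stopped and force rose. Back off, rise and inspect.

```bash
python3 -m handwheel '[{"tx":0.01,"ty":0.3,"tz":0,"ax":0,"ay":0,"az":0},{"tx":0,"ty":0.3,"tz":0,"ax":0,"ay":0,"az":0},{"tx":0,"ty":0,"tz":0.5,"ax":0,"ay":0,"az":0},{"tx":-0.4,"ty":0,"tz":0.5,"ax":0,"ay":0,"az":0},{"tx":-0.5,"ty":0,"tz":0.3,"ax":0,"ay":0,"az":0}]'
python3 -m handwheel '[{"tx":-0.5,"ty":0.2,"tz":0.2,"ax":0,"ay":0,"az":0},{"tx":-0.3,"ty":0,"tz":0.2,"ax":0,"ay":0,"az":0},{"tx":0,"ty":0,"tz":0,"ax":0,"ay":0,"az":0}]'
python3 tin.py x .66 -.2
python3 - <<'E'
from h import *
a,b=[np.ascontiguousarray(manip.capture(n)[:,:,::-1]) for n in("side","scene")]
cv2.imwrite("pics/fin.png",np.vstack([cv2.resize(a[200:340,130:350],None,fx=2.1,fy=2.1,interpolation=2),cv2.resize(b[160:300,110:330],None,fx=2.1,fy=2.1,interpolation=2)]))
E
```

```text
time: 11.85
tcp_pos: [0.5716, -0.0721, 0.1473]
orientation: [3.138, 0.002, 1.53]
wrist_force: [0.8, 0.1, 0.2]
grip_width: 0.0453
gripper_force: 0.0
time: 12.22
tcp_pos: [0.4904, -0.0519, 0.186]
orientation: [3.138, 0.002, 1.53]
wrist_force: [0.4, -0.2, -1.0]
grip_width: 0.0449
gripper_force: 0.0
scene [ 659.1 -197. ] [125.   96.2] yaw -0.044 gap to rail mm -1.4
side [ 659.2 -195.8] [124.1  96.7] yaw -0.046 gap to rail mm -1.5
```

View pics/fin.png

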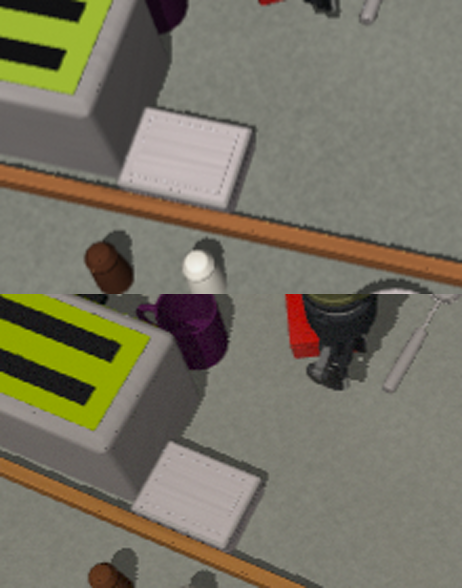

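The tin (crop 190,155 / 200,495) is flush to the rail, at the same offset as at confirmed contact. Its end meets the toaster, it is parallel to within 0.005 rad, and the mugs and jar are untouched.

```bash
python3 -c "
from workcell import manip
print(manip.job_done())"
```

```text
the job is handed in; nothing more can be done
None
```

I pushed the tin flat along the worktop until its long side was flush against the rail and its end touched the toaster. I never lifted or tipped it, and the job is handed in; no verdict came back.

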